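# Push an exhaust flange home in its fitting jig

### The job

First push the loose exhaust flange across the jig until one of its long sides lies flat against the long blue rail; then push the red sliding jaw along the rail until the flange is closed up snugly between the jaw and the blue end stop, still flat against the rail. Only push with the fingers: the flange must stay flat on the jig plate, never lifted or tipped. Leave the other things on the bench and on the jig where they are.

Things in the scene. Friction and masses are not known exactly. Their poses are not given: they have to be found in the camera images.
- jig: Fitting jig fixed to the bench: dark steel plate 240 (x) x 340 (y) x 10 mm thick, origin at the centre of its underside, its z up. Its place and yaw vary. Long blue rail, 30 mm wide, along the plate's whole +x edge, its inner face at x = +90 mm; blue end stop, 30 mm wide, at the +y end, its inner face at y = +130 mm, reaching from x = -50 mm to the rail. Both stand 30 mm above the plate (to z = 40 mm), with flat screw heads 3 mm higher. Red jaw: see jaw
- flange: Loose exhaust flange, about 0.6 kg: a flat bare-metal plate 64 (x) x 96 (y) x 16 mm thick, lying on the jig plate, with an upright round steel pipe stub in the middle, 44 mm across and 36 mm high (52 mm in all), and a dark hole near each short side. Origin at the centre of the underside, z up. It starts askew, clear of rail, stop and jaw. Home, its origin is at about x = 58, y = 82, z = 10 mm in the jig's frame with its long sides along the jig's y (either way round)
- jaw (a joint): Travel in m of the red jaw along the jig's +y, towards the end stop; range 0 to 0.200, starts between 0 and 0.025. It is a red block 70 (jig x) x 30 (jig y) x 34 mm tall, its top 45 mm above the bench, centred at x = 50 mm, y = -125 mm + travel in the jig's frame, just in front of the rail. It slides against about 3 N of friction, has no spring, and stays where it is left. With the flange closed up against the end stop it reads about 0.144
- jaw_back (a point): Middle of the jaw's back face (the face away from the end stop, looking to the jig's -y), 28 mm above the bench; the place to push the jaw. Axes as the jig's
- collar: Bystander: brass ring, 48 mm across, 16 mm high, on the jig plate's near right corner; origin at the centre of its underside
- tub: Bystander: open blue plastic tub, 72 mm across, 70 mm high, on the bench just outside the end stop; origin at the centre of its underside
- bottle: Bystander: white bottle with a yellow label, 54 mm across, 170 mm high, on the bench to the right; origin at the centre of its underside
- wrench: Bystander: steel wrench lying on the bench to the right
- screwdriver: Bystander: screwdriver lying on the bench beyond the jig
- hammer: Bystander: hammer lying on the bench to the left
- elbow: Bystander: copper-coloured pipe end on a round dark foot 68 mm across, 70 mm high, standing on the bench to the right; origin at the centre of its underside
Mind the look-alikes: they are no part of the job. Leave any green or turquoise look-alike of the flange alone.

How it is judged:
By the outcome, as a careful person would: the job done as asked, in the order asked, and still so for the second after the job is handed in, with the robot touching nothing.
It also fails if it takes over 64 s, if anything falls off the work surface, if the arm or the gripper's body presses on something with over 40 N, if the wrist force passes 120 N, or if a joint passes its speed limit or range.

### The arm

A 6-joint arm with a two-finger parallel gripper is mounted at the origin on the work surface. World frame = base frame: x ahead of the robot, y to its left, z up, the work surface at z = 0. Lengths are in m, angles in rad, forces in N, time in s.
With the tool pointing down it reaches from about 0.25 to 0.775 m from the base axis. Payload 8.9 kg.
Tool frame: the origin (TCP) lies on the centre line of the jaws, within the pads' length; the fingertips stand 14 mm ahead of it and the grasp point (between the pads) lies 5 mm behind it (ctrl.tips_ahead is the distance from the TCP to the fingertips, in m); z points along the fingers, y is the direction in which the jaws open and shut (so a half turn about z gives the same grasp; the last joint's range is limited). The gripper opens to 85 mm and grips with 20 to 120 N. Pads are 22 mm wide; open, the fingers measure 114 mm over their backs; the gripper's body (76 mm by 85 mm) begins 54 mm behind the grasp point. The pads swing forward as they close: fully open they stand 13 mm farther back than shut.
Start: joints at [1.14, 0.291, -0.153, 1.127, 0, 1.431], TCP at [0.151, 0.503, 0.245] pointing down, gripper open.
Joint ranges: [-2.52, 2.52], [-0.91, 1.74], [-1.3, 1.37], [-1.96, 2.02], [-1.52, 1.47], [-3.14, 3.14]. Speed limits (rad/s): [2.22, 2.22, 2.79, 3.14, 3.14, 3.14].

### API

Orientations are given as a unit quaternion [w, x, y, z].
In Python, from rig import ctrl gives the robot as it stands.
- The arm moves only by the shell command python3 -m handwheel 'ROWS'. ROWS is JSON, a list of rows, each a list of 7 numbers: the shift along the tool's x, y, z in units of 40 mm (1.0 is 40 mm), then the turn, a rotation vector about the tool's x, y, z in units of 6 degrees (1.0 is 6 degrees), then the finger opening in mm, from 0 to 85.4. A call has 1 to 12 rows; each row shifts and turns the commanded pose from where the row before left it, along the tool's axes as they then stand; what a row does not reach is not made up. A row lasts 1/8 s, in which the tool goes at most 62.5 mm and 10.7 degrees, less where a joint would pass 70% of its speed; a pose out of reach is approached as far as the arm can. A call is refused whole if a number of a shift passes 1 or a number of a turn 1, either way. A call with a gripper value outside its range is refused whole. The fingers move at their own pace and stop on an object; the grip force is fixed at half the most. Time passes only in rows, so rows that do not move let the fingers close. It gives the time, the measured TCP pose, the force and the opening at its end, in the units of the state.
- ctrl.get_state(): the state, without advancing time (a new reading comes with each control period).
- ctrl.get_image(name): name is "side" or "top" or "wrist"; returns (picture, depth): 480x640x3 uint8, red, green, blue; 480x640 float32, m along the optical axis (not along the pixel's ray), 0 where there is no reading.
- ctrl.calibration(name): a dict with "intrinsics" (3x3 intrinsics, pixels), "distortion" ([k1, k2, p1, p2, k3] as OpenCV has them; the pictures are not rectified), "position" and "rotation" of the camera in the world; the wrist camera has in their place "hand_eye" (4x4, takes a point from camera to tool coordinates, whose origin is the TCP and whose axes are the flange's). Camera axes: x right, y up, looking along -z (the intrinsics and any distortion apply to the point x, -y, -z); pixel columns grow to the right and rows downward; lengths in m; the calibration is good to about 2 mm. A picture is of the moment at which its call begins: read the wrist's pose just before it. calibration takes no time and is no camera call.
- ctrl.hand_in(): hands the job in, once; it reports no verdict.
The state is a dict: "time": time; "joint_positions": joint angles; "joint_vel": joint speeds; "effort": joint torques, N m; "position": TCP position; "tcp_rot": TCP orientation; "force": force on the tool from outside, world axes, zero at the start; "wrist_torque": the same for the moment, N m; "finger_gap": finger opening in m.
Only numpy, scipy, OpenCV 4.12 (cv2) and the standard library are available. Lean on these libraries where they do the work, as an engineer would, in place of code of your own. Each camera call takes 0.05 s, during which the arm holds its last target.

## Working session

There is one attempt and no reset: what is moved stays moved. The work goes in short steps, Python scripts to look and compute and a shell command to move; the robot and the scene stay as the last step left them, time stands still between calls to the robot, and variables do not carry over. Pictures are saved under pics/ and viewed, and the job is handed in when it is done.

```bash
ls; mkdir -p pics; python3 - <<'E'
from rig import ctrl
import cv2,numpy as np
print(ctrl.get_state()); print(ctrl.tips_ahead)
for n in ["side","top"]:
    p,d=ctrl.get_image(n); cv2.imwrite(f"pics/{n}0.png",p[:,:,::-1]); np.savez(f"{n}0.npz",p=p,d=d)
    print(n,ctrl.calibration(n))
print(ctrl.calibration("wrist"))
E
```

```text
pics
{'time': 0.0, 'joint_positions': array([ 1.13970941e+00,  2.91268884e-01, -1.54113678e-01,  1.12666103e+00,
       -1.17933696e-05,  1.43149644e+00]), 'joint_vel': array([-0.00023953, -0.0003181 , -0.00126491,  0.00036153, -0.00202804,
       -0.00048527]), 'effort': array([ 2.03108946e-03, -5.37133312e+01,  3.31375301e+01,  1.53949071e-02,
        3.81955715e-05,  3.91673893e-06]), 'position': array([0.15085582, 0.50244441, 0.24474291]), 'tcp_rot': array([-1.69795576e-04,  1.45376480e-01,  9.89376213e-01, -6.00099256e-04]), 'force': array([ 0.01003458,  0.07259824, -0.60462523]), 'wrist_torque': array([ 0.03496397,  0.02604767, -0.00124595]), 'finger_gap': 0.08522900955255436}
0.014
side {'intrinsics': array([[591.13301144,   0.        , 307.79096965],
       [  0.        , 591.13301144, 241.5456597 ],
       [  0.        ,   0.        ,   1.        ]]), 'distortion': array([0.05416861, 0.        , 0.        , 0.        , 0.        ]), 'position': array([-0.23835131, -0.82860199,  0.69172735]), 'rotation': array([ 0.8049072 ,  0.47227926, -0.1857369 , -0.30753617])}
top {'intri
[... 292 characters left out ...]
, 1.55434155]), 'rotation': array([-0.7057905 , -0.01146471,  0.02228769,  0.70797711])}
{'intrinsics': array([[378.20395543,   0.        , 315.05884633],
       [  0.        , 378.20395543, 239.39412634],
       [  0.        ,   0.        ,   1.        ]]), 'distortion': array([-0.03688905,  0.        ,  0.        ,  0.        ,  0.        ]), 'hand_eye': array([[-9.42398087e-04,  9.47948303e-01,  3.18422875e-01,
         8.20810583e-02],
       [ 9.99999544e-01,  9.42262021e-04,  1.54454904e-04,
         5.05872728e-04],
       [-1.53622517e-04,  3.18422875e-01, -9.47948759e-01,
        -1.27754285e-01],
       [ 0.00000000e+00,  0.00000000e+00,  0.00000000e+00,
         1.00000000e+00]])}
```

View pics/top0.png

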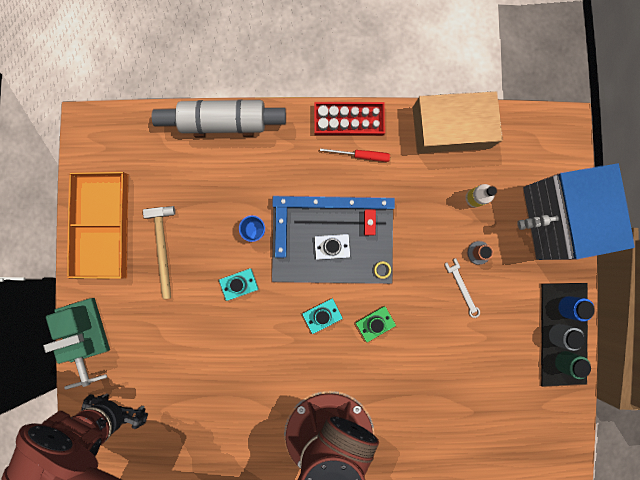

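View pics/side0.png

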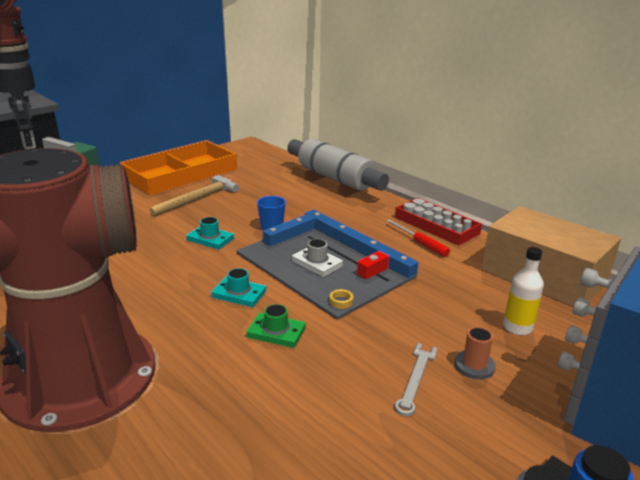

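Candidates for the flange are bare-metal (332,247), turquoise (239,285) and (322,316), and green (376,324). By the description it is the bare-metal one at (332,247), lying on the jig. I'll check that in a close crop and measure.

```bash
cat > h.py <<'E'
import numpy as np,cv2
from scipy.spatial.transform import Rotation as R
from rig import ctrl
def rot(q): return R.from_quat([q[1],q[2],q[3],q[0]]).as_matrix()
def campose(name,st=None):
    c=ctrl.calibration(name)
    if name=="wrist":
        T=np.eye(4);T[:3,:3]=rot(st['tcp_rot']);T[:3,3]=st['position'];T=T@c['hand_eye'];return c,T[:3,:3],T[:3,3]
    return c,rot(c['rotation']),np.array(c['position'])
def rays(name,uv,st=None):
    c,Rm,t=campose(name,st)
    n=cv2.undistortPoints(np.array(uv,float).reshape(-1,1,2),c['intrinsics'],c['distortion'])[:,0]
    return t,np.c_[n[:,0],-n[:,1],-np.ones(len(n))]@Rm.T
def onplane(name,uv,z,st=None):
    t,d=rays(name,uv,st); return t+d*((z-t[2])/d[:,2])[:,None]
def cloud(name,depth,st=None):
    v,u=np.mgrid[:480,:640]; t,d=rays(name,np.c_[u.ravel(),v.ravel()],st)
    return (t+d*depth.ravel()[:,None]).reshape(480,640,3)
def project(name,X,st=None):
    c,Rm,t=campose(name,st); p=(np.atleast_2d(X)-t)@Rm; p=p*[1,-1,-1]
    return cv2.projectPoints(p.reshape(-1,1,3),np.zeros(3),np.zeros(3),c['intrinsics'],c['distortion'])[0][:,0]
E
python3 - <<'E'
from h import *
f=np.load('top0.npz');p,d=f['p'],f['d']
cv2.imwrite('pics/crop0.png',cv2.resize(p[180:300,240:410,::-1],None,fx=4.7,fy=4.7,interpolation=cv2.INTER_CUBIC))
P=cloud('top',d)
for n,(u,v) in dict(jig=(300,270),rail=(340,203),jaw=(371,230),stub=(332,247),fl=(318,250),bench=(420,300)).items(): print(n,P[v-1:v+2,u-1:u+2].reshape(-1,3).mean(0).round(4))
hsv=cv2.cvtColor(p,cv2.COLOR_RGB2HSV); Z=P[...,2]
win=np.zeros((480,640),bool);win[185:295,262:405]=1
def rect(m,n,z):
    m=m.astype(np.uint8);k,l,s,c=cv2.connectedComponentsWithStats(m);i=1+s[1:,4].argmax();m=l==i
    vu=np.argwhere(m);W=onplane('top',vu[:,::-1],z)[:,:2].astype(np.float32)
    r=cv2.minAreaRect(W*1000);print(n,m.sum(),r);return r
H,S,V=[hsv[...,i].astype(int) for i in range(3)]
rect(win&(H>100)&(H<125)&(S>120),'blue',.04)
rect(win&((H<8)|(H>172))&(S>130),'jaw',.045)
rect(win&(V>150)&(S<60),'flange',.026)
rect(win&(S<110)&~((H<25)&(S>60)),'jigdark',.01)
E
```

```text
jig [0.4747 0.08   0.0074]
rail [ 0.6605 -0.0323  0.0409]
jaw [ 0.5849 -0.1176  0.0457]
stub [ 0.5378 -0.009   0.0616]
fl [0.5306 0.0291 0.0248]
bench [ 0.3874 -0.2613 -0.0004]
blue 1741 ((595.342529296875, -13.049423217773438), (334.3476257324219, 169.39425659179688), 89.7946548461914)
jaw 279 ((607.2225952148438, -113.65731811523438), (30.5931396484375, 72.32434844970703), 89.56099700927734)
flange 566 ((540.8417358398438, -9.62619400024414), (65.75428009033203, 95.30558776855469), 3.610913038253784)
jigdark 7801 ((545.3031005859375, -11.62554931640625), (339.33160400390625, 210.98614501953125), 88.956298828125)
```

View pics/crop0.png

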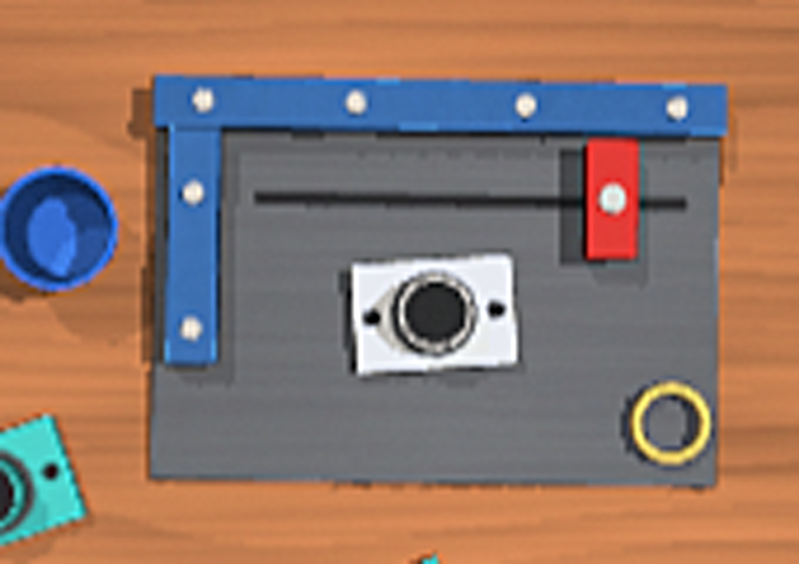

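The crop confirms it: a white-metal plate with a round stub, two dark holes and about 4° of yaw, centred at crop pixel (433,315). The rail runs along the top, the stop is on the left and the jaw is at (612,200). Next I'll fit lines for the jig yaw and work out the move to a hover pose.

```bash
python3 - <<'E'
from h import *
f=np.load('top0.npz');p=f['p']
hsv=cv2.cvtColor(p,cv2.COLOR_RGB2HSV);H,S,V=[hsv[...,i].astype(int) for i in range(3)]
blue=(H>100)&(H<125)&(S>120)
u=np.arange(280,390);top=np.array([np.argmax(blue[190:215,c])+190-.5 for c in u])
W=onplane('top',np.c_[u,top],.04);print('rail outer',np.polyfit(W[:,1],W[:,0],1))
dark=(S<110)&(V<140)
u=np.arange(280,385);bot=np.array([275+np.argmax(~dark[275:292,c])-.5 for c in u])
W=onplane('top',np.c_[u,bot],.01);print('near edge',np.polyfit(W[:,1],W[:,0],1))
v=np.arange(225,255);l=np.array([290-np.argmax(blue[r,265:291][::-1])+.5 for r in v]);W=onplane('top',np.c_[l,v],.04);print('stop inner',np.polyfit(W[:,0],W[:,1],1), W[:,1].mean(),W[:,0].mean())
s=ctrl.get_state();print(rot(s['tcp_rot']).round(3))
E
```

```text
rail outer [0.01488915 0.67785522]
near edge [-0.01716661  0.44166197]
stop inner [-0.02794004  0.13228588] 0.11665213249187752 0.5595463721562605
[[-0.958  0.288 -0.   ]
 [ 0.288  0.958 -0.001]
 [ 0.    -0.001 -1.   ]]
```

```bash
python3 -m handwheel '[[0,0,0,0,0,-0.9,60],[0,0,0,0,0,-0.9,60],[0,0,0,0,0,-0.9,60],[-0.58,-1,0,0,0,0,60],[-0.58,-1,0,0,0,0,60],[-0.58,-1,0,0,0,0,60],[-0.58,-1,0,0,0,0,60],[-0.58,-1,0,0,0,0,60],[-0.58,-1,0,0,0,0,60],[-0.58,-1,0,0,0,0,60],[-0.58,-1,0,0,0,0,60],[-0.58,-1,0,0,0,0,60]]'; python3 -m handwheel '[[-0.58,-1,0,0,0,0,60],[-0.58,-1,0,0,0,0,60],[-0.58,-1,0,0,0,0,60],[-0.2,-0.1,0,0,0,0,60],[0,0,0,0,0,0,60],[0,0,0,0,0,0,60]]'
python3 - <<'E'
from h import *
s=ctrl.get_state();p,d=ctrl.get_image('wrist');print(s['position'],s['tcp_rot'],s['finger_gap'],s['time'])
cv2.imwrite('pics/w1.png',p[:,:,::-1]);np.savez('w1.npz',p=p,d=d,pos=s['position'],q=s['tcp_rot'])
print(rot(s['tcp_rot']).round(3))
E
```

```text
time: 1.6
position: [0.357, 0.1395, 0.2452]
tcp_rot: [0.0, 0.005, 1.0, 0.0]
force: [0.8, 0.6, 0.4]
finger_gap: 0.0603
time: 2.35
position: [0.4323, 0.0171, 0.2452]
tcp_rot: [-0.0, 0.004, 1.0, 0.0]
force: [1.0, -0.2, -0.3]
finger_gap: 0.0603
[0.43228217 0.01713632 0.24516019] [-4.04152278e-04  3.97349429e-03  9.99992011e-01  1.60417606e-04] 0.0603245644914984 2.35
[[-1.     0.008 -0.001]
 [ 0.008  1.     0.   ]
 [ 0.001  0.    -1.   ]]
```

View pics/w1.png

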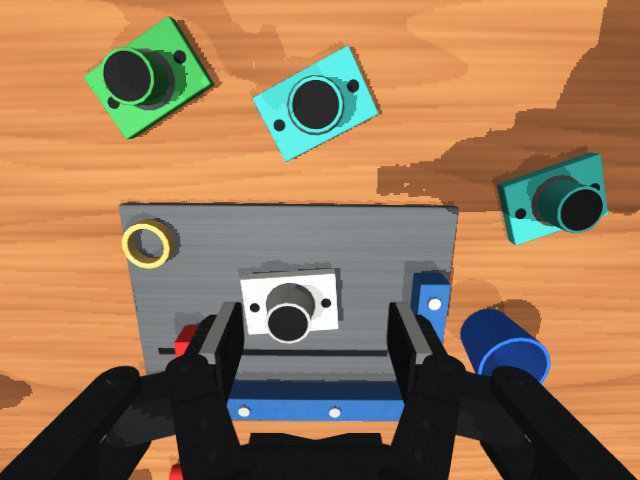

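The view has image-up pointing towards the robot. The bare-metal flange is at (290,305), the plate's near edge at row ~205, the stop at (430,300), the rail at row ~400, the jaw partly hidden at (185,340), and the collar at (148,243). Next I'll measure precisely.

```bash
python3 - <<'E'
from h import *
f=np.load('w1.npz');p,d=f['p'],f['d'];st=dict(position=f['pos'],tcp_rot=f['q'])
hsv=cv2.cvtColor(p,cv2.COLOR_RGB2HSV);H,S,V=[hsv[...,i].astype(int) for i in range(3)]
P=cloud('wrist',d,st)
for n,(u,v) in dict(plate=(200,220),flange=(265,290),stubrim=(289,342),rail=(300,411),stop=(430,287)).items(): print(n,P[v,u].round(4))
# near edge
wood=(H<25)&(S>90)
g=cv2.cvtColor(p,cv2.COLOR_RGB2GRAY).astype(float)
u=np.r_[130:450];e=[]
for c in u:
    col=wood[185:230,c]; i=np.where(col)[0]; e.append(185+i.max()+.5 if len(i) else np.nan)
e=np.array(e);W=onplane('wrist',np.c_[u,e],.01,st);
def fit(a,b):
    ok=np.isfinite(a+b)
    for _ in range(4):
        k=np.polyfit(a[ok],b[ok],1);r=np.abs(np.polyval(k,a)-b);ok=r<max(.0015,1.5*np.nanmedian(r))
    return k,ok.sum()
print('near edge x=f(y)',fit(W[:,1],W[:,0]))
blue=(H>100)&(H<125)&(S>120)
# stop inner edge at top: brighter top face; left boundary 
v=np.arange(280,305);W=[]
b=blue&(np.abs(P[...,2]-.04)<.006)
cv2.imwrite('pics/b.png',b*255)
W=onplane('wrist',[[np.where(b[r,400:460])[0].min()+400-.5,r] for r in v],.04,st);print('stop inner y=f(x)',fit(W[:,0],W[:,1]),W[:,1].mean())
u=np.arange(250,395);W=onplane('wrist',[[c,np.where(b[370:430,c])[0].min()+370-.5] for c in u],.04,st);print('rail inner',fit(W[:,1],W[:,0]),W[:,0].mean())
m=(V>190)&(S<40)&(np.abs(P[...,2]-.026)<.006);m[:260]=0;m[345:]=0;m[:,:235]=0;m[:,345:]=0
c,_=cv2.findContours(m.astype(np.uint8),0,1)
vu=np.argwhere(m);W=onplane('wrist',vu[:,::-1],.026,st)[:,:2].astype(np.float32)*1000;print('flange',m.sum(),cv2.minAreaRect(W),cv2.boxPoints(cv2.minAreaRect(W)).round(1).tolist())
E
```

```text
plate [ 0.4509 -0.0977  0.0089]
flange [ 0.5208 -0.0339  0.0252]
stubrim [ 0.5585 -0.0084  0.0612]
rail [ 0.6619 -0.001   0.04  ]
stop [0.5121 0.1291 0.0397]
near edge x=f(y) (array([0.0169953 , 0.43517943]), np.int64(281))[ WARN:0@0.956] global loadsave.cpp:1063 imwrite_ Unsupported depth image for selected encoder is fallbacked to CV_8U.
Traceback (most recent call last):
ValueError: zero-size array to reduction operation minimum which has no identity
```

```bash
python3 - <<'E'
from h import *
f=np.load('w1.npz');p,d=f['p'],f['d'];st=dict(position=f['pos'],tcp_rot=f['q'])
hsv=cv2.cvtColor(p,cv2.COLOR_RGB2HSV);H,S,V=[hsv[...,i].astype(int) for i in range(3)]
P=cloud('wrist',d,st);Z=P[...,2]
def fit(a,b):
    ok=np.isfinite(a+b)
    for _ in range(4):
        k=np.polyfit(a[ok],b[ok],1);r=np.abs(np.polyval(k,a)-b);ok=r<max(.0015,1.5*np.nanmedian(r))
    return k,ok.sum()
def edge(col,o):
    i=np.where(col)[0]; return i.min()+o-.5 if len(i) else np.nan
b=(H>95)&(H<130)&(S>100)&(np.abs(Z-.04)<.004)
v=np.arange(280,305);W=onplane('wrist',[[edge(b[r,400:460],400),r] for r in v],.04,st);print('stop inner y=f(x)',fit(W[:,0],W[:,1]),np.nanmedian(W,0))
u=np.arange(250,385);W=onplane('wrist',[[c,edge(b[370:430,c],370)] for c in u],.04,st);print('rail inner',fit(W[:,1],W[:,0]),np.nanmedian(W,0))
m=(V>150)&(S<50)&(np.abs(Z-.026)<.006);m[:255]=0;m[350:]=0;m[:,:230]=0;m[:,350:]=0
vu=np.argwhere(m);W=onplane('wrist',vu[:,::-1],.026,st)[:,:2].astype(np.float32)*1000;print('flange',m.sum(),cv2.minAreaRect(W),cv2.boxPoints(cv2.minAreaRect(W)).round(1).tolist())
E
```

```text
stop inner y=f(x) (array([-0.02130968,  0.12911853]), np.int64(22)) [0.51882667 0.11801234 0.04      ]
rail inner (array([0.01722183, 0.64387282]), np.int64(131)) [0.64413159 0.01794426 0.04      ]
flange 2922 ((536.928466796875, -8.635177612304688), (64.61273193359375, 95.43482971191406), 3.7004616260528564) [[501.6000061035156, 36.900001525878906], [507.79998779296875, -58.29999923706055], [572.2000122070312, -54.20000076293945], [566.0999755859375, 41.099998474121094]]
```

```bash
python3 - <<'E'
from h import *
f=np.load('w1.npz');p,d=f['p'],f['d'];st=dict(position=f['pos'],tcp_rot=f['q'])
P=cloud('wrist',d,st);T=(P-st['position'])@rot(st['tcp_rot'])
m=(np.abs(T[...,1])<.06)&(np.abs(T[...,0])<.02)&(T[...,2]<.06)&(d>0)
q=T[m];print(m.sum(),q[:,2].max(),np.percentile(q[:,2],[90,99]),q[:,0].min(),q[:,0].max(),q[:,1].min(),q[:,1].max())
for s in(1,-1):
    k=q[q[:,1]*s>0];k=k[k[:,2]>k[:,2].max()-.004];print(s,k.min(0),k.max(0))
E
python3 -m handwheel '[[-0.5,-0.35,0.5,0,0,0.08,60],[-0.4,-0.33,1,0,0,0,60],[0,0,1,0,0,0,60],[0,0,1,0,0,0,60],[0,0,0,0,0,0,60]]'
```

```text
46831 0.010715945832819922 [-0.02232339  0.00284702] -0.013274824216764758 0.019965284731834145 -0.05999940200983087 0.05999800065428035
1 [-0.0106495   0.03002301  0.00672073] [0.00989672 0.03063721 0.01071595]
-1 [-0.01005874 -0.03329723  0.00576084] [ 0.0104295  -0.02919855  0.00975988]
time: 3.02
position: [0.4662, -0.0103, 0.1035]
tcp_rot: [-0.003, 0.008, 1.0, 0.0]
force: [0.2, 0.1, 0.2]
finger_gap: 0.0604
```

```bash
python3 -m handwheel '[[0,0,0.8,0,0,0,60],[0,0,0.7,0,0,0,60],[0,0,0.42,0,0,0,60],[0,0,0,0,0,0,60],[0,0,0,0,0,0,60]]'
python3 - <<'E'
from h import *
s=ctrl.get_state();print(rot(s['tcp_rot']).round(4),s['position'])
p,d=ctrl.get_image('side');cv2.imwrite('pics/s1.png',cv2.resize(p[180:340,220:440,::-1],None,fx=3.6,fy=3.6,interpolation=cv2.INTER_CUBIC))
E
```

```text
time: 3.65
position: [0.4698, -0.0114, 0.0301]
tcp_rot: [0.001, 0.008, 1.0, -0.0]
force: [0.6, -0.9, 0.4]
finger_gap: 0.06
[[-9.999e-01  1.690e-02  2.100e-03]
 [ 1.690e-02  9.999e-01 -4.000e-04]
 [-2.100e-03 -4.000e-04 -1.000e+00]] [ 0.46977201 -0.01135028  0.0300582 ]
```

View pics/s1.png

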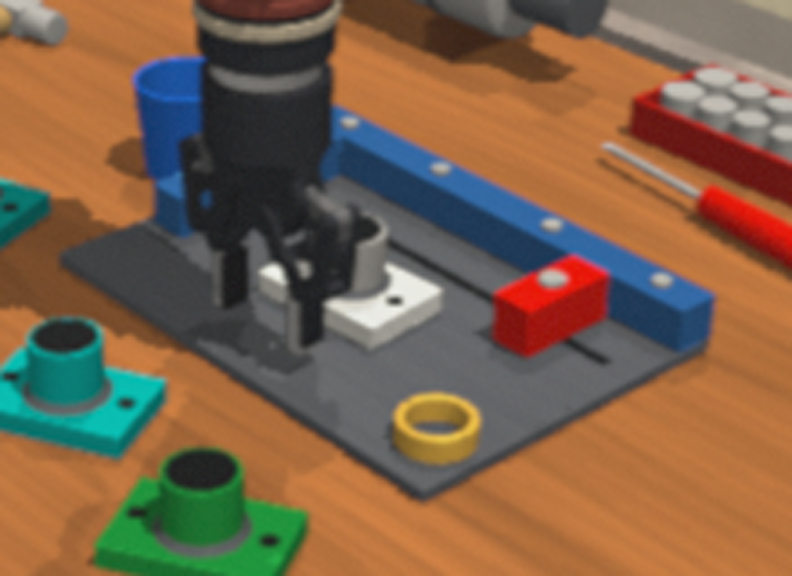

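The two fingers stand squarely behind the flange's near long side, at crop (230,275) and (305,320). Collar and jaw are clear. I'll lower slightly and push.

```bash
python3 -m handwheel '[[0,0,0.1,0,0,0,60],[-0.2,0,0,0,0,0,60],[-0.2,0,0,0,0,0,60],[-0.15,0,0,0,0,0,60],[-0.15,0,0,0,0,0,60],[-0.15,0,0,0,0,0,60],[-0.15,0,0,0,0,0,60],[-0.15,0,0,0,0,0,60],[-0.15,0,0,0,0,0,60]]';python3 -m handwheel '[[-0.15,0,0,0,0,0,60],[-0.15,0,0,0,0,0,60],[-0.15,0,0,0,0,0,60],[-0.15,0,0,0,0,0,60],[-0.15,0,0,0,0,0,60]]'
```

```text
time: 4.82
position: [0.5211, -0.0124, 0.0244]
tcp_rot: [-0.0, 0.009, 1.0, -0.0]
force: [-2.8, -0.5, -0.9]
finger_gap: 0.06
time: 5.45
position: [0.551, -0.0129, 0.0245]
tcp_rot: [-0.0, 0.009, 1.0, 0.0]
force: [-1.4, 0.0, -1.7]
finger_gap: 0.0598
```

```bash
python3 - <<'E'
from h import *
s=ctrl.get_state();p,d=ctrl.get_image('wrist');print(s['position'],s['force'].round(1),rot(s['tcp_rot'])[:,1].round(4))
cv2.imwrite('pics/w2.png',p[:,:,::-1])
E
```

```text
[ 0.55103821 -0.01285163  0.0244922 ] [-1.4  0.  -1.7] [0.0175 0.9998 0.    ]
```

View pics/w2.png

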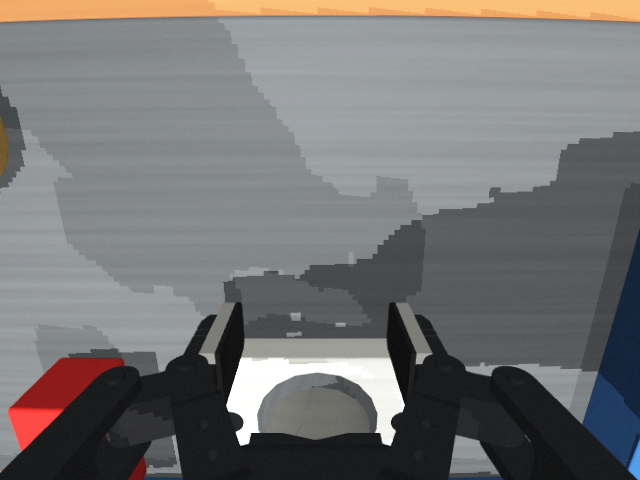

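The flange's near edge is level at row ~348 between the fingers, so it has squared up. About 18 mm remain.

```bash
python3 -m handwheel '[[-0.12,0,0,0,0,0,60],[-0.12,0,0,0,0,0,60],[-0.12,0,0,0,0,0,60],[-0.03,0,0,0,0,0,60]]';python3 -m handwheel '[[-0.03,0,0,0,0,0,60],[-0.03,0,0,0,0,0,60]]';python3 -m handwheel '[[-0.03,0,0,0,0,0,60],[0,0,0,0,0,0,60]]'
```

```text
time: 6.0
position: [0.5667, -0.0132, 0.0245]
tcp_rot: [0.0, 0.009, 1.0, -0.0]
force: [-5.2, -0.1, 3.9]
finger_gap: 0.06
time: 6.25
position: [0.5684, -0.0132, 0.0245]
tcp_rot: [-0.0, 0.009, 1.0, 0.0]
force: [-3.9, 0.3, 2.1]
finger_gap: 0.0599
time: 6.5
position: [0.5701, -0.0132, 0.0245]
tcp_rot: [0.0, 0.009, 1.0, 0.0]
force: [-3.0, -0.1, 1.8]
finger_gap: 0.0598
```

```bash
python3 -m handwheel '[[-0.03,0,0,0,0,0,60],[0,0,0,0,0,0,60]]';python3 -m handwheel '[[-0.03,0,0,0,0,0,60],[0,0,0,0,0,0,60]]';python3 -m handwheel '[[-0.03,0,0,0,0,0,60],[0,0,0,0,0,0,60]]'
```

```text
time: 6.75
position: [0.5712, -0.0132, 0.0245]
tcp_rot: [0.0, 0.009, 1.0, -0.0]
force: [-3.7, 0.9, 1.7]
finger_gap: 0.0604
time: 7.0
position: [0.572, -0.0132, 0.0245]
tcp_rot: [-0.0, 0.009, 1.0, -0.0]
force: [-5.1, -0.7, 2.4]
finger_gap: 0.06
time: 7.25
position: [0.5721, -0.0132, 0.0243]
tcp_rot: [-0.001, 0.009, 1.0, -0.0]
force: [-7.9, 0.1, 5.9]
finger_gap: 0.0601
```

```bash
python3 -m handwheel '[[-0.03,0,0,0,0,0,60],[0,0,0,0,0,0,60]]';python3 -m handwheel '[[-0.03,0,0,0,0,0,60],[0,0,0,0,0,0,60]]'
```

```text
time: 7.5
position: [0.5721, -0.0132, 0.0242]
tcp_rot: [-0.002, 0.009, 1.0, -0.0]
force: [-13.1, -0.8, 9.8]
finger_gap: 0.0601
time: 7.75
position: [0.5722, -0.0131, 0.0241]
tcp_rot: [-0.003, 0.009, 1.0, -0.0]
force: [-16.5, -1.2, 12.9]
finger_gap: 0.0597
```

It is seated: the force climbs with no further motion. I'll back off, rise and look.

```bash
python3 -m handwheel '[[0.2,0,0,0,0,0,60],[0.3,0,0,0,0,0,60],[0.4,0,0,0,0,0,60],[0,0,-1,0,0,0,60],[0,0,-1,0,0,0,60],[0,0,-1,0,0,0,60],[0.5,0,-1,0,0,0,20],[0.5,0,-0.3,0,0,0,0],[0,0,0,0,0,0,0],[0,0,0,0,0,0,0]]'
python3 - <<'E'
from h import *
s=ctrl.get_state();p,d=ctrl.get_image('wrist');print(s['position'],s['finger_gap'])
cv2.imwrite('pics/w3.png',p[:,:,::-1]);np.savez('w3.npz',p=p,d=d,pos=s['position'],q=s['tcp_rot'])
p,d=ctrl.get_image('top');cv2.imwrite('pics/t3.png',cv2.resize(p[180:300,240:410,::-1],None,fx=4.7,fy=4.7,interpolation=cv2.INTER_CUBIC));np.savez('t3.npz',p=p,d=d)
E
```

```text
time: 9.0
position: [0.5003, -0.012, 0.1961]
tcp_rot: [0.0, 0.009, 1.0, -0.0]
force: [-0.2, 0.6, -0.6]
finger_gap: 0.0003
[ 0.500293   -0.01202147  0.19607585] 0.00025443668245113464
```

View pics/w3.png

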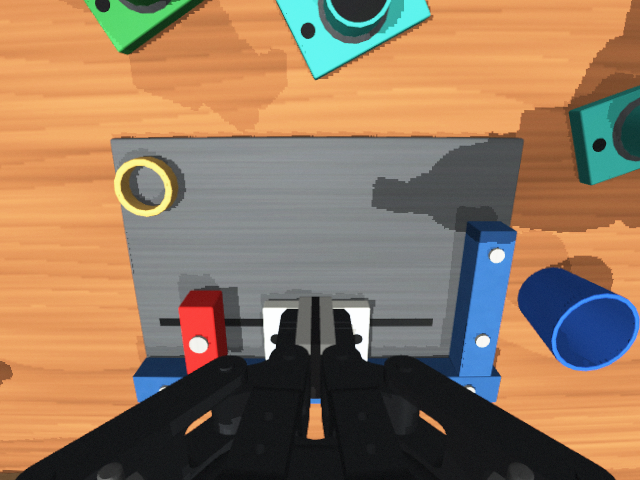

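View pics/t3.png

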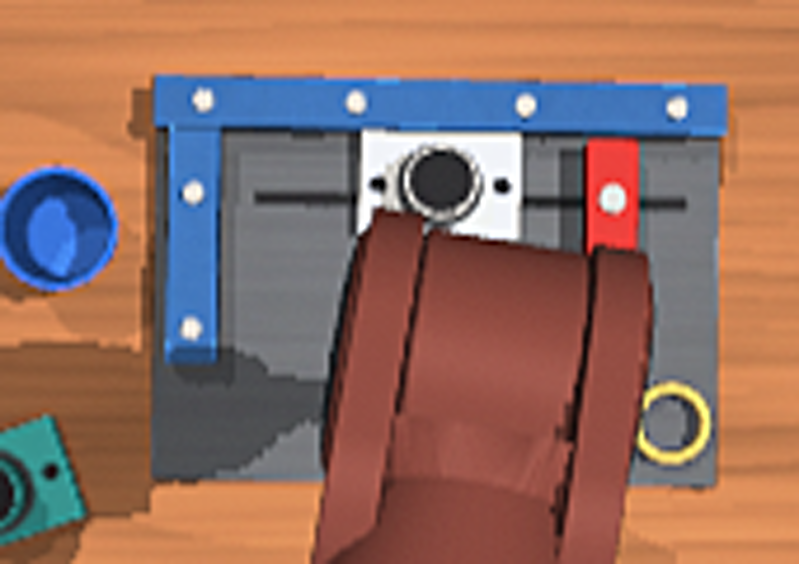

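The flange lies flat against the rail, with no gap along crop (360–522,130), and jaw and collar have not moved. Next I'll move behind the jaw with the fingers shut.

```bash
python3 -m handwheel '[[-0.67,-0.97,0,0,0,0,0],[-0.67,-0.97,0,0,0,0,0],[-0.67,-0.97,0,0,0,0,0],[-0.67,-0.97,0,0,0,0,0],[0,0,0.8,0,0,0,0],[0,0,0.8,0,0,0,0],[0,0,0.6,0,0,0,0],[0,0,0,0,0,0,0],[0,0,0,0,0,0,0]]'
python3 - <<'E'
from h import *
f=np.load('t3.npz');p=f['p'];hsv=cv2.cvtColor(p,cv2.COLOR_RGB2HSV);H,S,V=[hsv[...,i].astype(int) for i in range(3)]
m=((H<8)|(H>172))&(S>180)&(V>150);m[:190]=0;m[240:]=0;m[:,:350]=0;m[:,400:]=0
vu=np.argwhere(m);print(vu.min(0),vu.max(0));print(onplane('top',[[vu[:,1].min()-.5,220],[vu[:,1].max()+.5,220]],.045))
s=ctrl.get_state();p,d=ctrl.get_image('wrist');print(s['position'],s['tcp_rot'])
cv2.imwrite('pics/w4.png',p[:,:,::-1])
E
```

```text
time: 10.22
position: [0.6049, -0.1692, 0.1089]
tcp_rot: [0.0, 0.009, 1.0, -0.0]
force: [1.2, -0.5, -0.3]
finger_gap: -0.0
[210 365] [233 375]
[[ 0.61273499 -0.09979249  0.045     ]
 [ 0.61268663 -0.1303552   0.045     ]]
[ 0.60488299 -0.16917595  0.10891483] [ 2.30299033e-04  8.69124351e-03  9.99962200e-01 -8.42292226e-05]
```

View pics/w4.png

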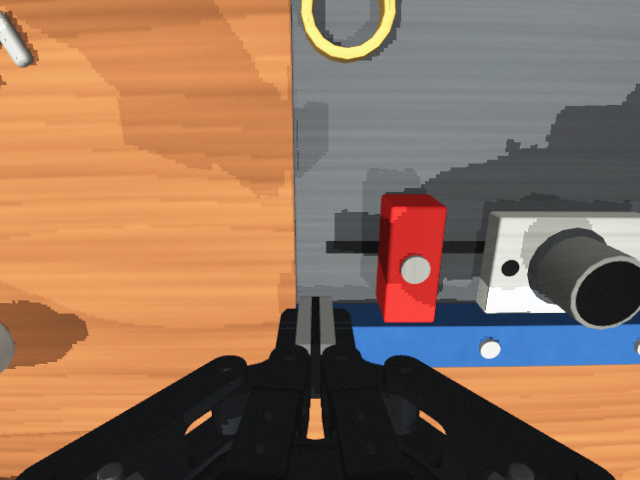

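The fingers (315,320) are behind the jaw's back face (col ~380) with the rail clear, so I'll lower.

```bash
python3 -m handwheel '[[0,0,0.8,0,0,0,0],[0,0,0.7,0,0,0,0],[0,0,0.37,0,0,0,0],[0,0,0,0,0,0,0],[0,0,0,0,0,0,0]]'
```

```text
time: 10.9
position: [0.6052, -0.1694, 0.035]
tcp_rot: [0.001, 0.009, 1.0, -0.0]
force: [-0.4, -0.3, 0.3]
finger_gap: 0.0002
```

```bash
python3 -m handwheel '[[0,0.2,0,0,0,0,0],[0,0.2,0,0,0,0,0],[0,0.12,0,0,0,0,0],[0,0.12,0,0,0,0,0],[0,0.12,0,0,0,0,0],[0,0.12,0,0,0,0,0],[0,0.12,0,0,0,0,0],[0,0.12,0,0,0,0,0]]'
python3 - <<'E'
from h import *
p,d=ctrl.get_image('side');cv2.imwrite('pics/s5.png',cv2.resize(p[180:340,220:440,::-1],None,fx=3.6,fy=3.6,interpolation=cv2.INTER_CUBIC))
E
```

```text
time: 11.9
position: [0.6052, -0.1241, 0.0338]
tcp_rot: [0.0, 0.009, 1.0, -0.0]
force: [-1.5, -3.1, 1.6]
finger_gap: 0.0001
```

View pics/s5.png

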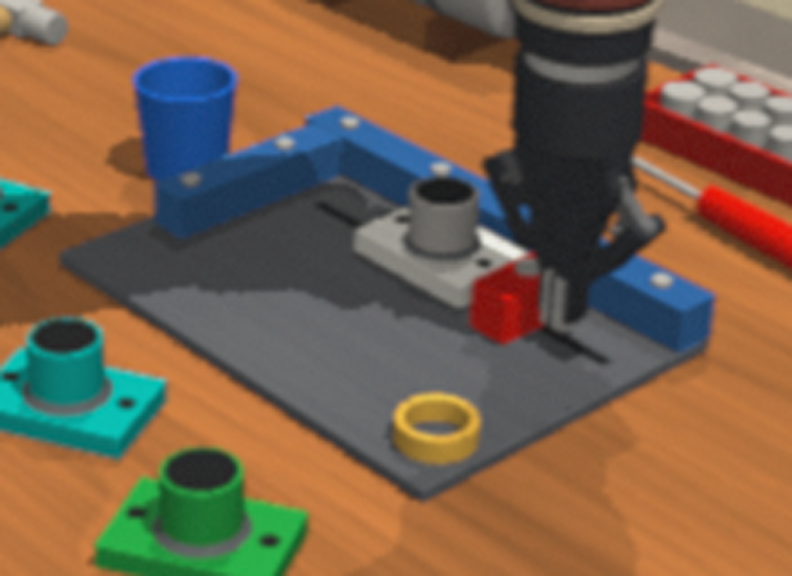

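The jaw is moving with about 3 N; the fingers are centred on its back face at (555,300) and the flange is still against the rail. I'll continue.

```bash
python3 -m handwheel '[[0,0.12,0,0,0,0,0],[0,0.12,0,0,0,0,0],[0,0.12,0,0,0,0,0],[0,0.12,0,0,0,0,0],[0,0.12,0,0,0,0,0],[0,0.12,0,0,0,0,0],[0,0.12,0,0,0,0,0],[0,0.12,0,0,0,0,0],[0,0.12,0,0,0,0,0],[0,0.12,0,0,0,0,0]]'
python3 - <<'E'
from h import *
p,d=ctrl.get_image('side');cv2.imwrite('pics/s6.png',cv2.resize(p[180:340,220:440,::-1],None,fx=3.6,fy=3.6,interpolation=cv2.INTER_CUBIC))
E
```

```text
time: 13.2
position: [0.606, -0.0766, 0.0338]
tcp_rot: [0.0, 0.009, 1.0, -0.001]
force: [-1.1, -6.1, 2.5]
finger_gap: 0.0003
```

View pics/s6.png

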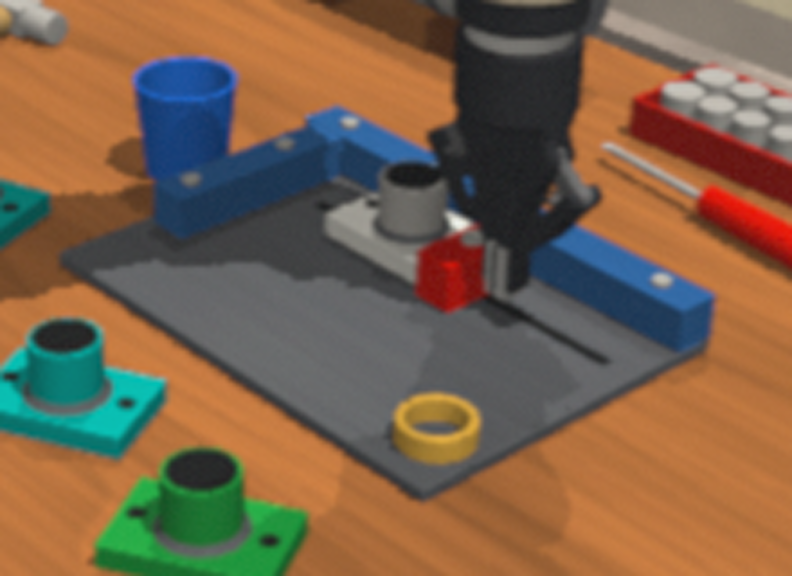

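```bash
python3 -m handwheel '[[0,0.12,0,0,0,0,0],[0,0.12,0,0,0,0,0],[0,0.12,0,0,0,0,0],[0,0.12,0,0,0,0,0],[0,0.12,0,0,0,0,0],[0,0.12,0,0,0,0,0],[0,0.12,0,0,0,0,0],[0,0.12,0,0,0,0,0],[0,0.08,0,0,0,0,0]]'; python3 -m handwheel '[[0,0.05,0,0,0,0,0],[0,0.05,0,0,0,0,0]]'
```

```text
time: 14.38
position: [0.6067, -0.0349, 0.0338]
tcp_rot: [-0.0, 0.009, 1.0, -0.0]
force: [-1.2, -6.0, 2.6]
finger_gap: -0.0003
time: 14.62
position: [0.6068, -0.031, 0.0338]
tcp_rot: [0.0, 0.009, 1.0, -0.001]
force: [-0.6, -6.6, 2.8]
finger_gap: 0.0004
```

```bash
for i in 1; do python3 -m handwheel '[[0,0.04,0,0,0,0,0],[0,0.04,0,0,0,0,0]]'; done; python3 -m handwheel '[[0,0.03,0,0,0,0,0],[0,0.03,0,0,0,0,0]]';python3 -m handwheel '[[0,0.03,0,0,0,0,0],[0,0,0,0,0,0,0]]'
```

```text
time: 14.88
position: [0.6068, -0.0278, 0.0338]
tcp_rot: [0.0, 0.009, 1.0, -0.0]
force: [-1.5, -5.8, 2.2]
finger_gap: -0.0001
time: 15.12
position: [0.6069, -0.0254, 0.0338]
tcp_rot: [0.0, 0.009, 1.0, -0.0]
force: [-0.2, -5.7, 3.0]
finger_gap: -0.0002
time: 15.38
position: [0.6069, -0.0241, 0.0338]
tcp_rot: [-0.0, 0.009, 1.0, -0.0]
force: [-0.3, -5.7, 1.8]
finger_gap: 0.0
```

```bash
python3 -m handwheel '[[0,0.03,0,0,0,0,0],[0,0,0,0,0,0,0]]';python3 -m handwheel '[[0,0.03,0,0,0,0,0],[0,0,0,0,0,0,0]]';python3 -m handwheel '[[0,0.03,0,0,0,0,0],[0,0,0,0,0,0,0]]'
```

```text
time: 15.62
position: [0.6069, -0.023, 0.0338]
tcp_rot: [0.0, 0.009, 1.0, -0.0]
force: [0.7, -5.2, 2.9]
finger_gap: -0.0001
time: 15.88
position: [0.6069, -0.0222, 0.0338]
tcp_rot: [0.0, 0.009, 1.0, -0.001]
force: [-1.0, -7.0, 2.8]
finger_gap: -0.0001
time: 16.12
position: [0.6069, -0.0221, 0.0338]
tcp_rot: [-0.0, 0.009, 1.0, -0.002]
force: [-0.8, -11.4, 1.9]
finger_gap: 0.0001
```

Contact with the stop. One or two more nudges to make it snug.

```bash
python3 -m handwheel '[[0,0.03,0,0,0,0,0],[0,0,0,0,0,0,0]]';python3 -m handwheel '[[0,0.03,0,0,0,0,0],[0,0,0,0,0,0,0]]'
```

```text
time: 16.38
position: [0.6069, -0.022, 0.0339]
tcp_rot: [-0.0, 0.01, 1.0, -0.003]
force: [-1.9, -17.7, 3.3]
finger_gap: -0.0002
time: 16.62
position: [0.6069, -0.0219, 0.0339]
tcp_rot: [-0.0, 0.01, 1.0, -0.004]
force: [-3.5, -22.3, 3.0]
finger_gap: 0.0004
```

```bash
python3 -m handwheel '[[0,-0.1,0,0,0,0,0],[0,-0.3,0,0,0,0,0],[0,-0.4,0,0,0,0,0],[0,0,-0.9,0,0,0,0],[0,0,-0.9,0,0,0,0],[0,0,-0.9,0,0,0,0],[0,0,-0.9,0,0,0,0],[0.9,0,0,0,0,0,0],[0.9,0,0,0,0,0,0],[0.9,0,0,0,0,0,0],[0.9,0,0,0,0,0,0],[0,0,0,0,0,0,0]]'
python3 - <<'E'
from h import *
s=ctrl.get_state();p,d=ctrl.get_image('wrist');cv2.imwrite('pics/w7.png',p[:,:,::-1]);np.savez('w7.npz',p=p,d=d,pos=s['position'],q=s['tcp_rot'])
p,d=ctrl.get_image('top');cv2.imwrite('pics/t7.png',cv2.resize(p[180:300,240:410,::-1],None,fx=4.7,fy=4.7,interpolation=cv2.INTER_CUBIC));np.savez('t7.npz',p=p,d=d)
E
```

```text
time: 18.12
position: [0.4602, -0.0474, 0.1777]
tcp_rot: [-0.001, 0.009, 1.0, 0.0]
force: [0.3, -0.3, 0.8]
finger_gap: -0.0
```

View pics/w7.png

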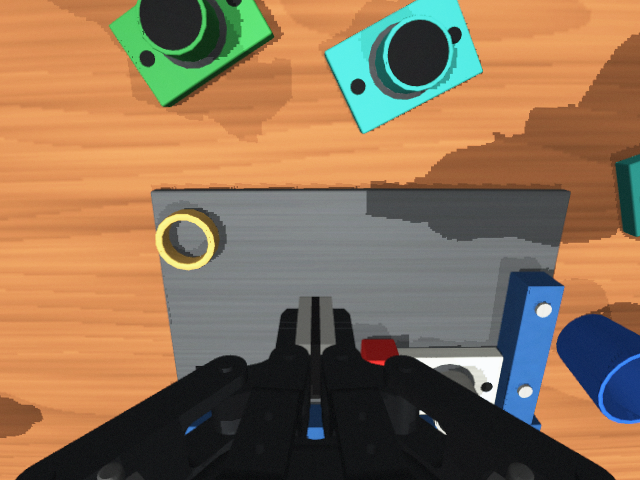

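View pics/t7.png

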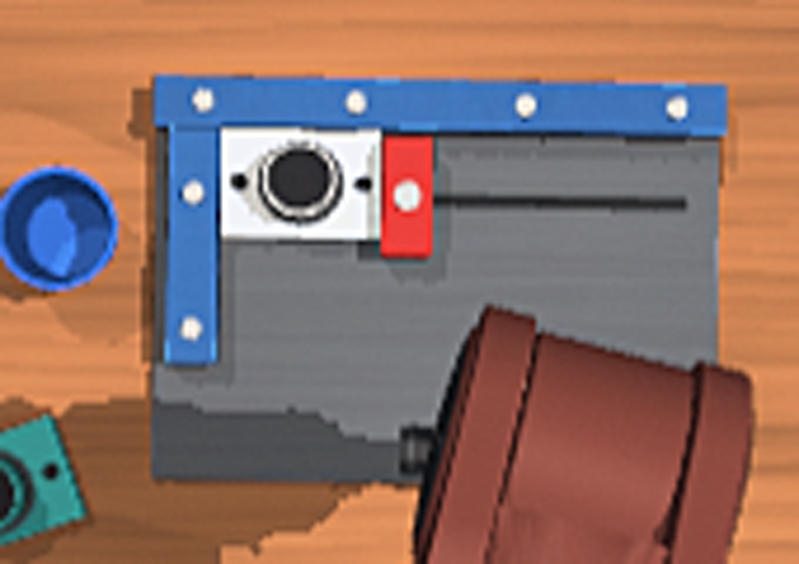

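It looks closed up. I'll take one close wrist view of the seam at the rail, stop and jaw.

```bash
python3 -m handwheel '[[-0.9,0,0,0,0,0,0],[-0.9,0,0,0,0,0,0],[-0.9,0,0,0,0,0,0],[-0.9,0,0,0,0,0,0],[0,0,0.6,0,0,0,0],[0,0,0.6,0,0,0,0],[0,0,0,0,0,0,0],[0,0,0,0,0,0,0]]'
python3 - <<'E'
from h import *
s=ctrl.get_state();p,d=ctrl.get_image('wrist');cv2.imwrite('pics/w8.png',p[:,:,::-1]);np.savez('w8.npz',p=p,d=d,pos=s['position'],q=s['tcp_rot'])
cv2.imwrite('pics/w8c.png',cv2.resize(p[170:400,350:640,::-1],None,fx=2.6,fy=2.6,interpolation=cv2.INTER_CUBIC))
E
```

```text
time: 19.23
position: [0.6073, -0.05, 0.1303]
tcp_rot: [0.0, 0.009, 1.0, -0.0]
force: [0.8, -0.0, -0.3]
finger_gap: -0.0004
```

View pics/w8c.png

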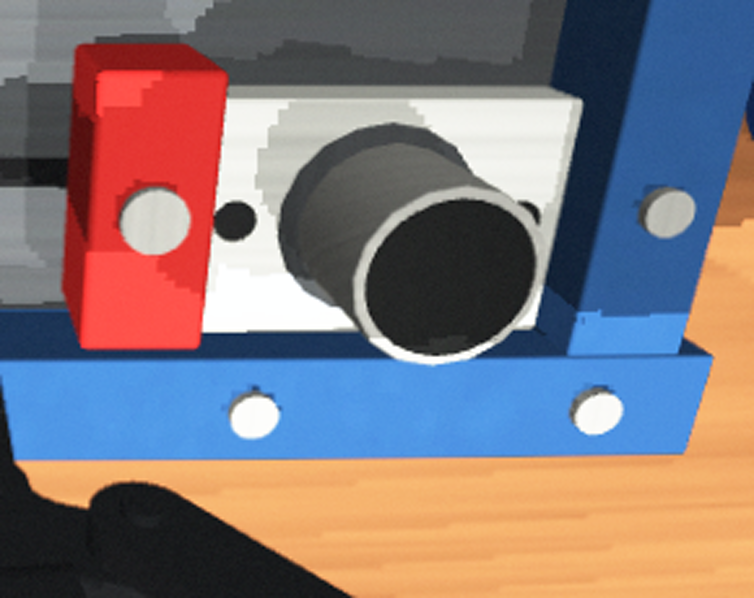

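```bash
python3 - <<'E'
from h import *
f=np.load('w8.npz');p,d=f['p'],f['d'];st=dict(position=f['pos'],tcp_rot=f['q'])
P=cloud('wrist',d,st)
g=p.astype(int).sum(2)
def s(pts,z): 
    W=onplane('wrist',pts,z,st); 
    return W
# vertical step edges by gradient, subpixel
def vedge(u,a,b):
    c=cv2.GaussianBlur(p,(3,3),0)[...,0].astype(float)[a:b,u]; gr=np.abs(np.diff(c)); i=gr.argmax(); return a+i+.5
U=[430,440,450,460,470,480]
W=s([[u,vedge(u,285,303)] for u in U],.026);print('flange far edge',W[:,:2].round(4).tolist(),np.polyfit(W[:,1],W[:,0],1))
R_=[430,440,450,460,470,480,530,545,560]
W=s([[u,vedge(u,302,315)] for u in R_],.040);print('rail inner top',np.polyfit(W[:,1],W[:,0],1),W[:,:2].round(4).tolist())
E
```

```text
flange far edge [[0.6469, 0.0286], [0.6471, 0.0355], [0.6465, 0.0424], [0.6466, 0.0493], [0.6468, 0.0563], [0.647, 0.0632]] [-0.00195894  0.64690582]
rail inner top [0.01528155 0.64667464] [[0.6469, 0.0246], [0.6477, 0.0312], [0.6472, 0.0377], [0.6473, 0.0443], [0.6475, 0.0509], [0.6477, 0.0575], [0.6463, 0.0906], [0.6488, 0.1011], [0.6491, 0.1114]]
```

```bash
python3 - <<'E'
from h import *
f=np.load('w8.npz');p=f['p'];st=dict(position=f['pos'],tcp_rot=f['q'])
c=cv2.GaussianBlur(p,(1,5),0)[...,0].astype(float)
U=np.arange(442,568,3);e=[]
for u in U:
    gr=np.abs(np.diff(c[198:214,u]));i=gr.argmax();j=slice(max(i-1,0),i+2);e.append(198+.5+np.average(np.arange(len(gr))[j],weights=gr[j]))
for z in(.026,):
    W=onplane('wrist',np.c_[U,e],z,st);k=np.polyfit(W[:,1],W[:,0],1);r=W[:,0]-np.polyval(k,W[:,1]);ok=abs(r)<.001;k=np.polyfit(W[ok,1],W[ok,0],1);print('near edge',k,ok.sum(),len(U),np.polyval(k,.069))
E
```

```text
near edge [0.01621285 0.58311931] 11 42 0.5842379973121148
```

The flange's slope (0.016) matches the rail's (0.015–0.017). The near edge plus 64 mm comes to x = 0.648, which is the rail face. The robot is clear, so I'm handing in.

```bash
python3 -c "
from rig import ctrl
print(ctrl.get_state()['time']);print(ctrl.hand_in())"
```

```text
19.275
the job is handed in; nothing more can be done
None
```

The flange is closed up between the red jaw and the end stop, with its long side against the rail. I handed the job in at 19.3 s with the arm clear of everything.

- **Pushing to the rail:** I used two spread fingers on the flange's near long side. That squared it up, and I stopped at about 16 N once it no longer moved.
- **Closing the jaw:** I pushed the middle of the jaw's back face with the fingers shut. The flange slid along the rail until it met the end stop, and I stopped at about 22 N.
- **Last checks:** The close wrist view shows no visible gap at the jaw, the stop or the rail. The flange's near edge plus its 64 mm width comes to x = 0.648 m, which is where the rail face is. The collar and tub had not moved in the later views. I did not check the rest of the bench after the start.
- **Weaker measurements:** The direct fit of the far edge at the rail was noisy. It put the gap at 0 to 0.8 mm, and its slope of -0.002 disagreed with the rail's +0.015. The near-edge fit agreed with the rail at +0.016, but only 11 of its 42 points fitted the line.

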